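Push the polariser and the analyser in for polarised light

TASK

Set the microscope up for polarised light: with your fingertips gently push the analyser slider (under the eyepiece head) and the polariser slider (the next one along, towards the lamp house) fully home into the side of the illuminator, in either order. Only push them, don't pinch or grip anything; leave the two filter sliders with the small round knobs as they stand, and don't disturb the specimen on the stage or the things on the bench. Finish with the hand clear.

Things in the scene. Friction and masses are not known exactly. Their poses are not given: they have to be found in the camera images.
- microscope: Reflected-light microscope, white with black fittings, fixed, side-on to the robot. Origin: on the table under the middle of its foot (200 mm in x, 350 in y). Its x axis is level, the direction in which all four sliders are pushed in (away from the robot, turned up to 0.35 rad); y points along the long white illuminator housing to the eyepieces; z up. The offsets below are in this frame, mm.
- housing_face (a point): Middle of the face (microscope x -48, y -38, z 273) out of which the sliders come, towards the robot. The white illuminator housing is a box from x -48 to 48, y -205 to 130, z 240 to 306; the grey lamp house closes its -y end (y -302 to -205, z up to 330). Sliders are at z 273; their middles at y: analyser 60, polariser -12, first filter -82, second filter -146.
- head (a point): Foot of the eyepiece head, on top of the housing (x 0, y 60, z 306). The head spans x -40 to 40 for y 25 to 90, and x -55 to 55 beyond; its camera reaches z 465 and the eyepieces y 230, z 435. Below the housing hang the objectives, over a stage plate whose top is at z 145 (x -85 to 105, y -10 to 130).
- analyser (a joint): How far the analyser slider is out, m: 0 = fully home (end stop), 0.034 = fully out; it starts 0.018 or more out. It moves along the microscope's x axis and stays where it is left: sliding friction about 2.5 N, no spring.
- analyser_end (a point): Centre of the outer (-x) end face of the analyser slider, z 273: the place to push. Aluminium plate 26 wide, 7 thick, with a black end block 24 deep (x), 32 wide (y), 16 high and a small steel wheel, 21 in diameter, on top (5 higher). It is the slider below the eyepiece head. When home, this face stands 38 mm out of the housing's face.
- analyser_mid (a point): Middle of the analyser's end block, 12 mm inside its outer end face.
- polariser (a joint): How far the polariser slider is out, m: 0 = fully home (end stop), 0.034 = fully out; starts, moves and stays as the analyser does.
- polariser_end (a point): Centre of the outer (-x) end face of the polariser slider, z 273: the place to push. Same plate and same size of black end block as the analyser, but ribbed and without a wheel. It is the next slider towards the lamp house, 72 mm from the analyser. When home, this face stands 38 mm out of the housing's face.
- polariser_mid (a point): Middle of the polariser's end block, 12 mm inside its outer end face.
- filter_a_end (a point): Outer end of the first filter slider (leave alone), z 273: a small round black knob, 15 mm in diameter and 18 long, on an 18 mm wide aluminium plate, 70 mm from the polariser towards the lamp house. It stands anywhere from home (38 mm out of the housing's face) to 34 mm farther out, and slides as easily as the others.
- filter_b_end (a point): Outer end of the second filter slider (leave alone), like the first, 64 mm farther towards the lamp house.
- specimen: Black resin specimen mount lying on the microscope's stage under the objective, disc of 30 mm diameter, 14 mm high; origin under its centre. Leave alone.
- spare_specimen: Black resin specimen mount on the table, 30 mm diameter, 18 mm high; origin under its centre. Leave alone.
- objective_case: Clear round case with a black cap, standing on the table before the microscope, 44 mm diameter, 70 mm high; origin under its centre. Leave alone.
- tweezers: Steel tweezers lying on the table, 125 mm long (x), 8 mm high; origin under the middle. Leave alone.
- specimen_tray: White compartment tray with specimens, 110 x 75 x 18 mm; origin under its centre. Leave alone.
- bottle: White plastic bottle, 56 mm diameter, 130 mm high; origin under its centre. Leave alone.
- wipes: White box of wipes, 120 x 230 x 75 mm, with a wipe standing up to 100 mm; origin under its centre. Leave alone.
- mouse: Black computer mouse, 100 x 60 x 31 mm; origin under its centre. Leave alone.

How it is judged (in metres and radians):
At the end, for the whole second after the job is handed in: Analyser and polariser are both within 3 mm of their end stops, both filter sliders within 5 mm of where they started, the specimen on the stage within 10 mm and every other loose thing within 30 mm of its start (value of joint each of analyser, polariser below 0.003 m and distance of each of filter_a_end, filter_b_end from where it was at the start of the episode below 0.005 m and distance of specimen from where it was at the start of the episode below 0.01 m and distance of each of spare_specimen, objective_case, tweezers, specimen_tray, bottle, wipes, mouse from where it was at the start of the episode below 0.03 m); the robot touches nothing.
It fails at once if a filter slider is moved by more than 5 mm (distance of any of filter_a_end, filter_b_end from where it was at the start of the episode above 0.005 m).
It fails at once if a slider's end block is pinched between the fingers instead of pushed ((distance between the grasp point and analyser_mid below 0.011 m and contact force between the fingers and analyser above 1 N) or (distance between the grasp point and polariser_mid below 0.011 m and contact force between the fingers and polariser above 1 N)).
It fails at once if the microscope or a slider is pushed harder than 60 N (contact force between any of the arm, the fingers and microscope above 60 N).
It fails at once if the specimen is moved by more than 10 mm, or another loose thing is lifted or moved by more than 30 mm (distance of specimen from where it was at the start of the episode above 0.01 m or distance of any of spare_specimen, objective_case, tweezers, specimen_tray, bottle, wipes, mouse from where it was at the start of the episode above 0.03 m).
It also fails if it takes over 48 s, if anything falls off the work surface, if the arm or the gripper's body presses on something with over 40 N, if the wrist force passes 120 N, or if a joint passes its speed limit or range.

ROBOT

A 7-joint arm with a two-finger parallel gripper is mounted at the origin on the work surface. World frame = base frame: x ahead of the robot, y to its left, z up, the work surface at z = 0. Lengths are in m, angles in degrees, forces in N, time in s.
With the tool pointing down it reaches from about 0.425 to 0.875 m from the base axis. Payload 4.7 kg.
Tool frame: the origin (TCP) lies midway between the tips of the shut fingers; the grasp point (between the pads) lies 19 mm behind it; x points along the fingers, z is the direction in which the jaws open and shut, and the axes are right-handed (so a half turn about x gives the same grasp; the last joint's range is limited). The gripper opens to 85 mm and grips with 20 to 120 N. Pads are 22 mm wide; open, the fingers measure 114 mm over their backs; the gripper's body (76 mm by 85 mm) begins 54 mm behind the grasp point. The pads swing forward as they close: fully open they stand 13 mm farther back than shut.
Start: joints at [75.808, 18.392, -4.016, 83.108, 1.295, 78.541, -3.26], TCP at [0.168, -0.628, 0.192] pointing down, gripper open.
Joint ranges: [-163.93, 163.93], [-17.29, 119.83], [-79.2, 71.16], [3.27, 140.29], [-89.18, 269.18], [5.43, 117.66], [-154.24, 154.24]. Speed limits (degrees/s): [147.25, 147.25, 180, 180, 180, 180, 180].

INTERFACE

Orientations are given as a 3x3 rotation matrix whose columns are the frame's x, y, z axes.
In Python, from workcell import * gives the robot as it stands. The module is installed in compiled form; this text tells all that it offers.
- The arm moves only by the shell command python3 -m creep 'ROWS' [OPENING] [FORCE]. ROWS is JSON, a list that holds one entry, the list of rows, each a list of 6 numbers: the shift along the tool's x, y, z in m, then the turn, a rotation vector about the tool's x, y, z in degrees. In form: [[[x, y, z, ax, ay, az], ...]]. A call has exactly 8 rows; each row is the pose to reach, as a shift and turn from the pose commanded when the call began, along the tool's axes at that moment; what a row does not reach only later rows make up. A row lasts 1/8 s, in which the tool goes at most 62.5 mm and 10.7 degrees, less where a joint would pass 70% of its speed; a pose out of reach is approached as far as the arm can. A call with a gripper value outside its range is refused whole. OPENING is the finger opening in m, from 0 to 0.0854, set as the call begins (- or left out, the last holds). The fingers move at their own pace and stop on an object; FORCE is the grip in N (left out, the last holds). Time passes only in rows, so rows that repeat a pose let the fingers close, or fill a call up. It gives the time, the measured TCP pose, the force and the opening at its end, in the units of the state.
- observe(): the state, without advancing time (a new reading comes with each control period).
- capture(name): name is "scene" or "top" or "wrist"; returns the picture (420x560x3 uint8, red, green, blue); there is no depth.
- camera_model(name): a dict with "fx", "fy", "cx", "cy" (pixels), "R" (3x3) and "t" (3): a world point X has camera coordinates R X + t; the wrist camera has in their place "T_tool_cam" (4x4, takes a point from camera to tool coordinates, whose origin is the TCP and whose axes are the tool frame's). Camera axes: x right, y down, z forward; pixel columns grow to the right and rows downward; lengths in m; the calibration is good to about 2 mm. A picture is of the moment at which its call begins: read the wrist's pose just before it. camera_model takes no time and is no camera call.
- finish_job(): hands the job in, once; it reports no verdict.
The state is a dict: "clock": time; "qpos": joint angles; "joint_velocities": joint speeds; "joint_efforts": joint torques, N m; "eef_pos": TCP position; "orientation": TCP orientation; "contact_force": force on the tool from outside, world axes, zero at the start; "moment": the same for the moment, N m; "opening": opening from 0.0 (shut) to 1.0 (fully open).
Only numpy, scipy, OpenCV 4.12 (cv2) and the standard library are available. Lean on these libraries where they do the work, as an engineer would, in place of code of your own. Each camera call takes 0.05 s, during which the arm holds its last target.

## Working session

There is one attempt and no reset: what is moved stays moved. The work goes in short steps, Python scripts to look and compute and a shell command to move; the robot and the scene stay as the last step left them, time stands still between calls to the robot, and variables do not carry over. Pictures are saved under pics/ and viewed, and the job is handed in when it is done.

```bash
mkdir -p pics; python3 - <<'E'
from workcell import *
import cv2,numpy as np
np.set_printoptions(precision=4,suppress=True)
s=observe()
for k in s: print(k,s[k])
for n in ["scene","top","wrist"]:
    im=capture(n); cv2.imwrite(f"pics/{n}0.png",cv2.cvtColor(im,cv2.COLOR_RGB2BGR)); print(n,camera_model(n))
E
```

```text
clock 0.0
qpos [75.8086 18.4394 -4.0162 83.1766  1.2945 78.5408 -3.2603]
joint_velocities [ 0.003  -0.0304 -0.0401 -0.0162 -0.0332  0.0783  0.0463]
joint_efforts [  0.     -49.3576  -0.3828 -31.4332   0.0129   0.0115  -0.    ]
eef_pos [ 0.168  -0.6273  0.1912]
orientation [[-0.0006  0.9659  0.2588]
 [ 0.0019  0.2588 -0.9659]
 [-1.     -0.0001 -0.0019]]
contact_force [-0.3559 -0.2891 -0.2601]
moment [ 0.0356 -0.0071  0.0247]
opening 1.002354230233866
scene {'fx': 389.9214919156189, 'fy': 389.9214919156189, 'cx': 279.6748611120746, 'cy': 207.1391125480906, 'R': array([[ 0.8572,  0.5148, -0.0151],
       [ 0.355 , -0.6118, -0.7069],
       [-0.3731,  0.6006, -0.7072]]), 't': array([-0.3809, -0.0624,  1.3825])}
top {'fx': 509.825621537574, 'fy': 509.825621537574, 'cx': 274.4497983225425, 'cy': 206.6038240961636, 'R': array([[-0.0082, -0.9999,  0.0066],
       [-0.9799,  0.0067, -0.1996],
       [ 0.1995, -0.0081, -0.9799]]), 't': array([-0.0269,  0.5128,  1.6374])}
wrist {'fx': 354.6602785432877, 'fy': 354.6602785432877, 'cx': 281.0451182621345, 'cy': 207.81059280919706, 'T_tool_cam': array([[-0.0001, -0.2624,  0.965 , -0.1826],
       [-0.0004, -0.965 , -0.2624,  0.0666],
       [ 1.    , -0.0004,  0.    , -0.0003],
       [ 0.    ,  0.    ,  0.    ,  1.    ]])}
```

View pics/scene0.png

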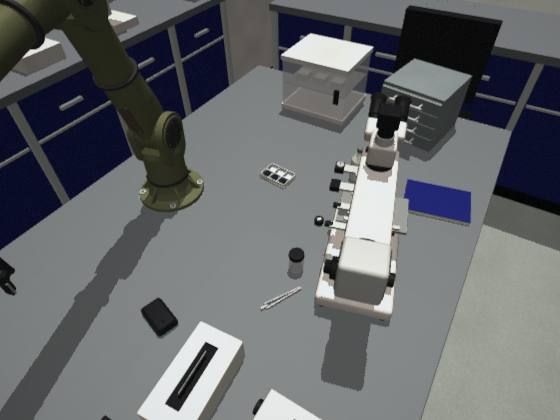

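View pics/top0.png

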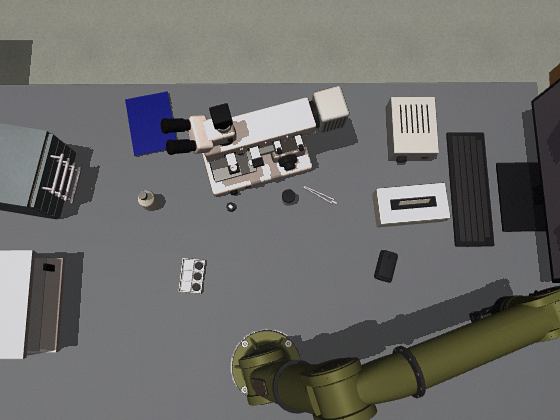

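View pics/wrist0.png

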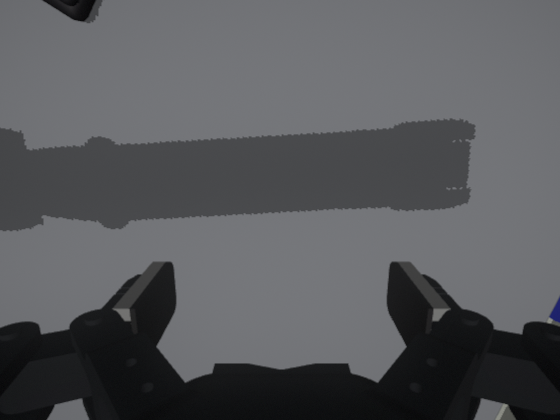

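The overviews show the microscope centred near top (265,145). The sliders come out on the near side at rows 145-165, the lamp house is on the right (-y), and the arm is at the lower right. I'll zoom in next.

```bash
python3 - <<'E'
import cv2
a=cv2.imread("pics/top0.png")[80:220,120:360]; cv2.imwrite("pics/top0z.png",cv2.resize(a,None,fx=3.3,fy=3.3,interpolation=cv2.INTER_CUBIC))
a=cv2.imread("pics/scene0.png")[80:320,290:430]; cv2.imwrite("pics/scene0z.png",cv2.resize(a,None,fx=2.5,fy=2.5,interpolation=cv2.INTER_CUBIC))
E
```

```text
(no output)
```

View pics/top0z.png

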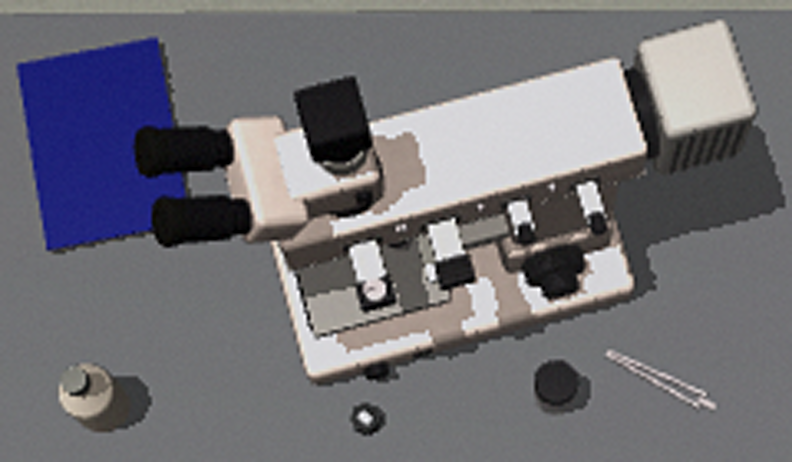

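View pics/scene0z.png

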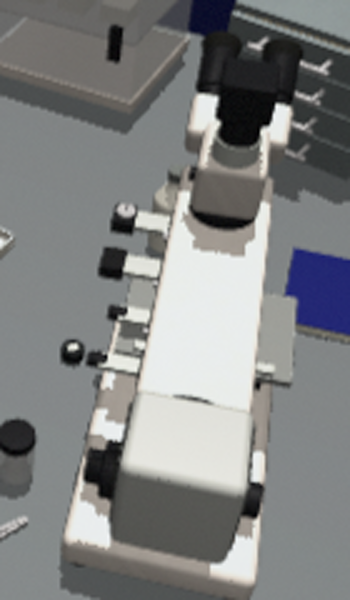

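Zoomed top view: the analyser block (with wheel) is near zoom (375,290), the polariser block near (455,268), and the filter knobs near (523,232) and (597,220). Next I'll cast rays, and cross-check against the scene view.

```bash
cat > h.py <<'E'
from workcell import *
import numpy as np,cv2
np.set_printoptions(precision=4,suppress=True)
def ray(cam,px):
    d=np.array([(px[0]-cam['cx'])/cam['fx'],(px[1]-cam['cy'])/cam['fy'],1.])
    R=np.array(cam['R']);t=np.array(cam['t']); return -R.T@t, R.T@d
def onz(cam,px,z):
    o,d=ray(cam,px); return o+d*(z-o[2])/d[2]
def tri(c1,p1,c2,p2):
    o1,d1=ray(c1,p1);o2,d2=ray(c2,p2)
    s=np.linalg.lstsq(np.c_[d1,-d2],o2-o1,rcond=None)[0]
    a=o1+s[0]*d1;b=o2+s[1]*d2
    return (a+b)/2,np.linalg.norm(a-b)
def proj(cam,X):
    c=np.array(cam['R'])@X+cam['t']; return np.array([cam['fx']*c[0]/c[2]+cam['cx'],cam['fy']*c[1]/c[2]+cam['cy']])
E
python3 - <<'E'
from h import *
T=camera_model("top");S=camera_model("scene")
tz=lambda u,v:(120+(u+.5)/3.3-.5,80+(v+.5)/3.3-.5)
sz=lambda u,v:(290+(u+.5)/2.5-.5,80+(v+.5)/2.5-.5)
# housing top white mask: front & rear edges
im=cv2.imread("pics/top0.png")
for n,p in dict(hl=(277,247),hr=(650,163),rr=(618,58),pol=(455,268),poltop_fl=(440,285),poltop_fr=(474,278),an_wheel=(375,289),an_fl=(363,310),an_fr=(394,303)).items():
    print(n,onz(T,tz(*p),.306 if n[1:2] in 'lr' and n[0] in 'hr' else .281))
for n,p,q in [('lampcorner',(668,137),(117,552)),('housing near right', (650,163),(136,400)),('wheel',(375,289),(125,211)),('pol',(455,264),(113,262)),('fa',(523,232),(117,312)),('fb',(597,222),(97,358))]:
    print(n,*tri(T,tz(*p),S,sz(*q)))
p=[onz(T,tz(*q),z) for q,z in [((375,289),.286),((455,266),.281),((523,232),.273),((597,221),.273)]]
print(np.array(p)); 
e=onz(T,tz(277,247),.306)-onz(T,tz(650,163),.306); print('dir',np.degrees(np.arctan2(-e[0],e[1])),np.linalg.norm(e))
E
```

```text
hl [0.6144 0.1729 0.306 ]
hr [ 0.6892 -0.1526  0.306 ]
rr [ 0.7877 -0.1266  0.306 ]
pol [0.602  0.0193 0.281 ]
poltop_fl [0.5865 0.0325 0.281 ]
poltop_fr [0.5927 0.0026 0.281 ]
an_wheel [0.5832 0.0895 0.281 ]
an_fl [0.5642 0.0999 0.281 ]
an_fr [0.5704 0.0728 0.281 ]
lampcorner [ 0.7426 -0.1985  0.1727] 0.05133695180782547
housing near right [ 0.696  -0.1521  0.2948] 0.006046465126090589
wheel [0.5805 0.0884 0.2861] 0.0028799900708039415
pol [0.6029 0.0174 0.2803] 0.006749884091689716
fa [ 0.6343 -0.0422  0.2764] 0.004335843405904122
fb [ 0.6437 -0.1074  0.2779] 0.002106736831743998
[[ 0.5818  0.0892  0.286 ]
 [ 0.6038  0.0193  0.281 ]
 [ 0.6373 -0.0411  0.273 ]
 [ 0.6471 -0.1072  0.273 ]]
dir 12.947695875136336 0.33399175651558255
```

Calibration checks out: the housing edge measures 334 mm against 335, yaw is about 12.9°, the slider height comes to about 0.28, and the slider spacing fits. The tool's y axis is already about along the push direction, so I'll rise and swing with the fingers shut, then tilt forward.

```bash
python3 -m creep '[[[-0.05,0.02,0,0,0,0],[-0.09,0.06,-0.02,0,0,0],[-0.11,0.10,-0.05,0,0,0],[-0.12,0.15,-0.08,0,0,0],[-0.13,0.20,-0.11,0,0,0],[-0.13,0.245,-0.145,0,0,0],[-0.13,0.285,-0.175,0,0,0],[-0.13,0.315,-0.205,0,0,0]]]' 0 20
```

```text
clock: 1.15
eef_pos: [0.4207, -0.3461, 0.322]
orientation: [[-0.0, 0.965, 0.261], [0.0, 0.261, -0.965], [-1.0, 0.0, -0.0]]
contact_force: [-1.2, -0.3, 0.2]
opening: -0.0
```

```bash
python3 -m creep '[[[-0.003,0.02,-0.046,0,0,4],[-0.006,0.042,-0.092,0,0,8],[-0.009,0.064,-0.138,0,0,12],[-0.012,0.086,-0.184,0,0,16],[-0.015,0.108,-0.23,0,0,20],[-0.018,0.13,-0.276,0,0,24],[-0.02,0.152,-0.32,0,0,28],[-0.02,0.171,-0.364,0,0,32]]]'
python3 - <<'E'
from h import *
s=observe();print(s['qpos'],s['eef_pos'],s['clock']);print(s['orientation'])
im=capture("wrist");cv2.imwrite("pics/w1.png",im[...,::-1])
E
```

```text
clock: 2.15
eef_pos: [0.4851, 0.0033, 0.1875]
orientation: [[0.311, 0.92, 0.238], [-0.018, 0.256, -0.966], [-0.95, 0.296, 0.096]]
contact_force: [0.9, -0.0, -1.3]
opening: 0.001
[ 20.5887 -17.2017 -21.6743 120.9349  -5.7894  57.0527 -74.1459] [0.4851 0.0033 0.1875] 2.15
[[ 0.3112  0.9201  0.238 ]
 [-0.0182  0.2561 -0.9665]
 [-0.9502  0.2965  0.0964]]
```

View pics/w1.png

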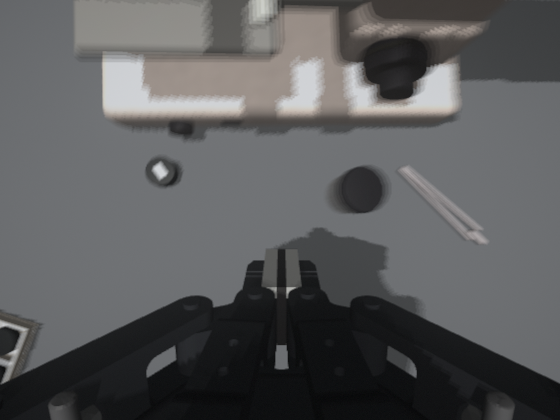

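The pose was out of reach: joint 2 is at its limit and z dropped to 0.19, with nothing touched. The picture shows the foot at row 110, the case at (362,190) and the tweezers still clear. I'll hold once to see what the commanded pose settles to.

```bash
python3 -m creep '[[[0,0,0,0,0,0],[0,0,0,0,0,0],[0,0,0,0,0,0],[0,0,0,0,0,0],[0,0,0,0,0,0],[0,0,0,0,0,0],[0,0,0,0,0,0],[0,0,0,0,0,0]]]'
python3 - <<'E'
from h import *
s=observe();print(s['qpos'],s['eef_pos'],s['clock']);print(s['orientation'])
im=capture("top");cv2.imwrite("pics/t1.png",im[...,::-1])
E
```

```text
clock: 3.2
eef_pos: [0.4847, 0.0095, 0.1892]
orientation: [[0.31, 0.916, 0.255], [-0.012, 0.272, -0.962], [-0.951, 0.295, 0.095]]
contact_force: [-0.6, 0.3, -0.7]
opening: -0.001
[ 19.7058 -17.226  -21.3868 120.7545  -5.9196  57.3739 -73.7203] [0.4847 0.0095 0.1892] 3.2
[[ 0.3099  0.9159  0.2549]
 [-0.0116  0.2717 -0.9623]
 [-0.9507  0.2953  0.0948]]
```

View pics/t1.png

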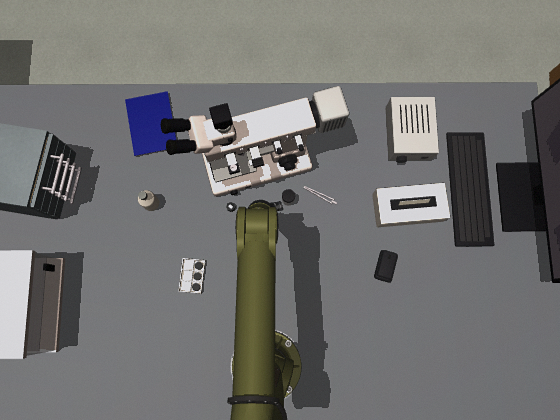

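Nothing has been disturbed and the arm holds the pose it reached. I'll fit a simple arm model to the poses so far, to predict which tilt is reachable.

```bash
cat > kin.py <<'E'
import numpy as np, itertools
from scipy.optimize import least_squares
from scipy.spatial.transform import Rotation as Ro
D=[([75.8086,18.4394,-4.0162,83.1766,1.2945,78.5408,-3.2603],[.168,-.6273,.1912],[[-.0006,.9659,.2588],[.0019,.2588,-.9659],[-1,-.0001,-.0019]]),
([20.5887,-17.2017,-21.6743,120.9349,-5.7894,57.0527,-74.1459],[.4851,.0033,.1875],[[.3112,.9201,.238],[-.0182,.2561,-.9665],[-.9502,.2965,.0964]]),
([19.7058,-17.226,-21.3868,120.7545,-5.9196,57.3739,-73.7203],[.4847,.0095,.1892],[[.3099,.9159,.2549],[-.0116,.2717,-.9623],[-.9507,.2953,.0948]])]
R=lambda ax,d:Ro.from_euler(ax,d,degrees=True).as_matrix()
def fk(q,p,sg):
    h,a,b,c,e,d,q70,q10=p; q=np.array(q,float)
    M=R('z',sg[0]*q[0]+q10)@R('y',q[1]); x=np.array([0,0,h])+M@[0,0,a]
    M=M@R('z',sg[1]*q[2]); x=x+M@[e,0,0]; M=M@R('y',q[3]); x=x+M@[-e,0,b]
    M=M@R('z',sg[2]*q[4])@R('y',q[5]); x=x+M@[d,0,0]
    M=M@R('z',sg[3]*q[6]+q70); x=x+M@[0,0,c]
    return x,np.c_[M[:,2],M[:,0],M[:,1]]
def fit():
    best=None
    for sg in itertools.product([-1,1],repeat=4):
      for q70 in (-90,0,90,180):
        f=lambda p:np.concatenate([np.r_[(fk(q,p,sg)[0]-x),.3*(fk(q,p,sg)[1]-np.array(o)).ravel()] for q,x,o in D]+[0.01*(np.array(p[4:6]))])
        r=least_squares(f,[.35,.5,.5,.4,0,0,q70,0],x_scale=[.1]*6+[30]*2)
        if best is None or r.cost<best[0]: best=(r.cost,r.x,sg)
    return best
if __name__=="__main__":
    np.set_printoptions(precision=4,suppress=True)
    c,p,sg=fit(); print(c,p,sg)
    for q,x,o in D: print(fk(q,p,sg)[0]-x, np.abs(fk(q,p,sg)[1]-np.array(o)).max())
    np.savez("kin.npz",p=p,sg=sg)
E
python3 kin.py
```

```text
2.7390836496764512e-05 [   0.5428    0.6574    0.4332    0.7954   -0.1394   -0.1792 -272.0025
   -2.0725] (-1, -1, -1, -1)
[0.0015 0.0005 0.0001] 0.00113749014195752
[ 0.0001 -0.0003  0.0005] 0.011200605753412855
[-0.0001  0.0008 -0.0006] 0.011157950133745327
```

```bash
cat >> h.py <<'E'
from scipy.spatial.transform import Rotation as Ro
YAW=12.9
def Rt(tilt,yaw=YAW):
    c,s=np.cos(np.radians(yaw)),np.sin(np.radians(yaw)); f=np.array([c,s,0]);u=np.array([0,0,1.]);t=np.radians(tilt)
    x=np.sin(t)*f-np.cos(t)*u; y=np.cos(t)*f+np.sin(t)*u; return np.c_[x,y,np.cross(x,y)]
def rel(P,tilt,yaw=YAW):
    s=observe();R0=np.array(s['orientation']);return R0.T@(np.array(P)-s['eef_pos']),Ro.from_matrix(R0.T@Rt(tilt,yaw)).as_rotvec(degrees=True)
E
python3 -c "
from h import *
for t in (15,20,25): print(t,*rel([.5395,.08,.33],t))"
```

```text
15 [-0.1176  0.1109 -0.0406] [ 3.3703  4.6902 -2.3505]
20 [-0.1176  0.1109 -0.0406] [3.5718 4.5388 2.6452]
25 [-0.1176  0.1109 -0.0406] [3.7688 4.3816 7.641 ]
```

```bash
python3 -m creep '[[[-0.017,0.016,-0.006,0.5,0.5,0.3],[-0.034,0.032,-0.012,1,1,0.6],[-0.051,0.048,-0.018,1.5,1.8,1],[-0.068,0.064,-0.024,2,2.5,1.4],[-0.085,0.08,-0.03,2.6,3.3,1.8],[-0.102,0.096,-0.036,3.1,4,2.2],[-0.118,0.111,-0.041,3.6,4.5,2.6],[-0.118,0.111,-0.041,3.6,4.5,2.6]]]'
python3 - <<'E'
from h import *
s=observe();print(s['qpos'],s['eef_pos'],s['clock']);print(s['orientation'])
im=capture("wrist");cv2.imwrite("pics/w2.png",im[...,::-1])
E
```

```text
clock: 4.25
eef_pos: [0.5402, 0.0811, 0.3317]
orientation: [[0.335, 0.915, 0.224], [0.076, 0.21, -0.975], [-0.939, 0.344, 0.001]]
contact_force: [0.4, 0.7, 0.1]
opening: 0.004
[ 18.712  -13.1377 -23.994  102.0005  -8.2373  70.1524 -81.2825] [0.5402 0.0811 0.3317] 4.25
[[ 0.335   0.9153  0.2236]
 [ 0.076   0.2103 -0.9747]
 [-0.9392  0.3435  0.0009]]
```

View pics/w2.png

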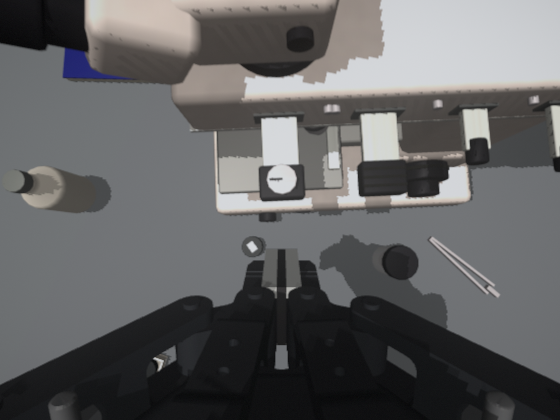

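Clear view. The analyser block spans columns 259-305, rows 166-200, with its wheel at (282,179), in line with the fingertips at column 282. The polariser block spans columns 358-406, rows 162-195, and filter A's knob is at (478,150).

```bash
python3 - <<'E'
from h import *
from kin import *
s=observe();W=camera_model("wrist");T=np.array(W['T_tool_cam']);Rw=np.array(s['orientation'])
Rc=Rw@T[:3,:3]; tc=Rw@T[:3,3]+s['eef_pos']
cam=dict(W,R=Rc.T,t=-Rc.T@tc)
ex=Rt(0)[:,1];ey=-Rt(0)[:,2]
P={}
for n,p,z in [('an_wheel',(282,179),.286),('an_front_L',(259,200),.265),('an_front_R',(305,199),.265),('an_backL',(261,166),.281),('an_backR',(303,166),.281),
 ('po_frL',(358,195),.265),('po_frR',(406,193),.265),('po_bkL',(359,162),.281),('po_bkR',(404,161),.281),('fa_end',(478,162),.273),('an_exit',(280,119),.2765),('po_exit',(380,113),.2765)]:
    X=onz(cam,p,z);P[n]=X;print(n,X,'mic x,y from origin guess',1000*ex@(X-[.69,.0575,0]),1000*ey@(X-[.69,.0575,0]))
print('tip px',proj(cam,s['eef_pos']))
import kin
kin.D.append((s['qpos'],s['eef_pos'],s['orientation']))
c,p,sg=kin.fit();print(c,p,sg)
E
```

```text
an_wheel [0.5785 0.089  0.286 ] mic x,y from origin guess -101.69301759394848 55.55561959585859
an_front_L [0.5629 0.1027 0.265 ] mic x,y from origin guess -113.82110913598191 72.40890556619162
an_front_R [0.5711 0.0698 0.265 ] mic x,y from origin guess -113.09817416095065 38.561809004132094
an_backL [0.5849 0.1054 0.281 ] mic x,y from origin guess -91.7212225235125 70.14214855709237
an_backR [0.5914 0.0769 0.281 ] mic x,y from origin guess -91.7329968204941 40.914336154659864
po_frL [0.5827 0.0324 0.265 ] mic x,y from origin guess -110.15441105027286 -0.505465619563136
po_frR [ 0.5921 -0.0018  0.265 ] mic x,y from origin guess -108.68772222727479 -35.924602995137306
po_bkL [0.6029 0.0395 0.281 ] mic x,y from origin guess -88.92470004476719 1.8802090761118748
po_bkR [0.6106 0.009  0.281 ] mic x,y from origin guess -88.23005731737067 -29.503082101660155
fa_end [ 0.6241 -0.0454  0.273 ] mic x,y from origin guess -87.24350383617411 -85.59118970776376
an_exit [0.622  0.1003 0.2765] mic x,y from origin guess -56.67883698527299 56.91716988266381
po_exit [0.6424 0.0313 0.2765] mic x,y from origin guess -52.283938650684796 -14.878385579436712
tip px [281.5853 238.3811]
6.0258233569107474e-05 [ 0.2278  0.4464  0.5002  0.3481 -0.0157 -0.0369 87.8495 -2.2408] (-1, -1, -1, -1)
```

Both views agree: the analyser face is about (0.567,0.086) and the polariser about 72 mm along. Descending in front of the analyser to push height.

```bash
python3 -m creep '[[[0.012,-0.0045,0,0,0,0],[0.024,-0.009,0,0,0,0],[0.036,-0.0135,0,0,0,0],[0.048,-0.018,0,0,0,0],[0.06,-0.022,0,0,0,0],[0.062,-0.0165,0,0,0,0],[0.064,-0.012,0,0,0,0],[0.064,-0.011,0,0,0,0]]]'
python3 - <<'E'
from h import *
s=observe();print(s['qpos'],s['eef_pos'],s['contact_force'],s['clock'])
im=capture("wrist");cv2.imwrite("pics/w3.png",im[...,::-1])
E
```

```text
clock: 5.3
eef_pos: [0.5513, 0.0831, 0.267]
orientation: [[0.334, 0.916, 0.223], [0.076, 0.209, -0.975], [-0.94, 0.342, 0.0]]
contact_force: [-0.1, -0.1, -0.0]
opening: -0.003
[ 18.5061 -10.9317 -25.2132 107.532   -7.4112  62.5704 -81.9773] [0.5513 0.0831 0.267 ] [-0.0813 -0.1388 -0.0034] 5.3
```

View pics/w3.png

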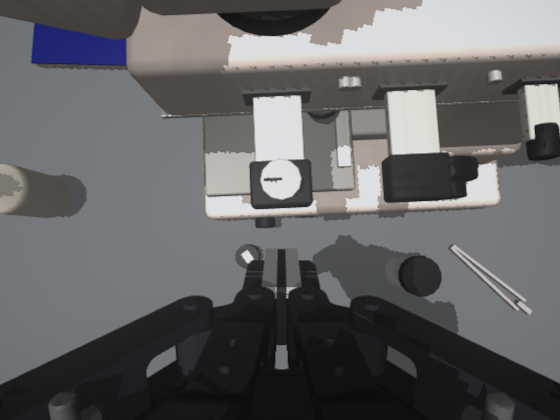

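The analyser block (columns 250-311, bottom row 207) is straight ahead of the tips (282,248) with a small gap. Advancing 20 mm.

```bash
python3 -m creep '[[[0.0009,0.0024,0,0,0,0],[0.0017,0.0047,0,0,0,0],[0.0026,0.007,0,0,0,0],[0.0034,0.0094,0,0,0,0],[0.0043,0.0118,0,0,0,0],[0.0051,0.014,0,0,0,0],[0.006,0.0165,0,0,0,0],[0.0068,0.0188,0,0,0,0]]]'
python3 - <<'E'
from h import *
s=observe();print(s['eef_pos'],s['contact_force'],s['clock'])
im=capture("wrist");cv2.imwrite("pics/w4.png",im[...,::-1])
E
```

```text
clock: 6.35
eef_pos: [0.5702, 0.0874, 0.2664]
orientation: [[0.333, 0.916, 0.222], [0.075, 0.209, -0.975], [-0.94, 0.341, 0.001]]
contact_force: [-0.4, 0.0, 0.5]
opening: -0.002
[0.5702 0.0874 0.2664] [-0.4297  0.0297  0.5418] 6.35
```

View pics/w4.png

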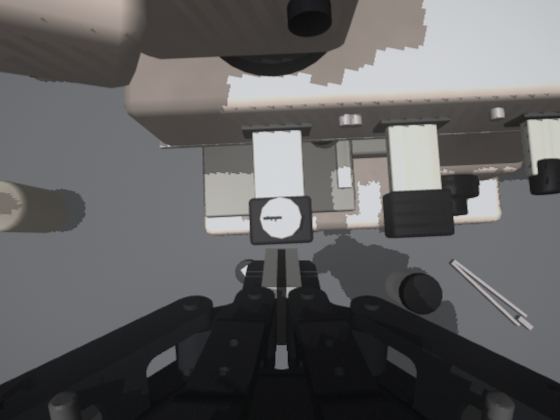

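The block's bottom edge is at row 244 and the tips at 248, so they're a couple of mm short. They're also rather low on the block, so I'll raise 5 mm and then push 12 mm.

```bash
python3 -m creep '[[[-0.0047,0.0017,0,0,0,0],[-0.0047,0.0017,0,0,0,0],[-0.004,0.0037,0,0,0,0],[-0.0033,0.0055,0,0,0,0],[-0.0027,0.0073,0,0,0,0],[-0.002,0.0092,0,0,0,0],[-0.0013,0.011,0,0,0,0],[-0.0006,0.013,0,0,0,0]]]'
python3 - <<'E'
from h import *
s=observe();print(s['eef_pos'],s['contact_force'],s['clock'])
im=capture("wrist");cv2.imwrite("pics/w5.png",im[...,::-1])
E
```

```text
clock: 7.4
eef_pos: [0.5819, 0.0901, 0.2714]
orientation: [[0.333, 0.916, 0.223], [0.075, 0.209, -0.975], [-0.94, 0.341, 0.001]]
contact_force: [-0.6, 0.2, -1.3]
opening: 0.006
[0.5819 0.0901 0.2714] [-0.5517  0.1847 -1.3231] 7.4
```

View pics/w5.png

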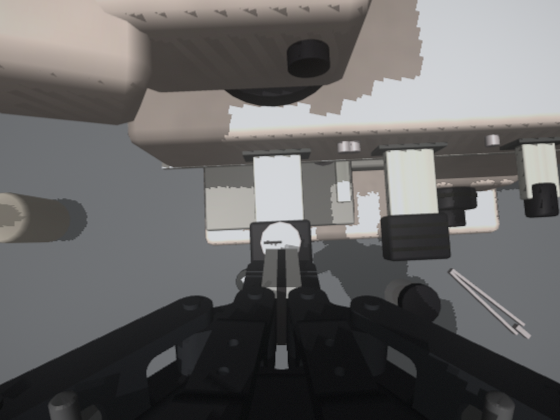

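The tips now overlap the wheel in the picture without any push force, so the heights need checking. I'll use the scene and top cameras.

```bash
python3 - <<'E'
from h import *
s=observe();print(s['eef_pos'],s['contact_force'])
out=[]
for n,(r0,r1,c0,c1) in dict(scene=(100,280,300,420),top=(110,210,190,310)).items():
    im=capture(n)[...,::-1].copy();print(n,proj(camera_model(n),np.array(s['eef_pos'])))
    cv2.imwrite(f"pics/{n}5.png",im)
    cv2.imwrite(f"pics/{n}5z.png",cv2.resize(im[r0:r1,c0:c1],None,fx=4 if n=='scene' else 5,fy=4 if n=='scene' else 5,interpolation=cv2.INTER_CUBIC)[:600])
E
```

```text
[0.5821 0.0902 0.2714] [0.2324 0.654  0.1339]
scene [340.5548 168.1529]
top [233.3052 168.5112]
```

View pics/scene5z.png

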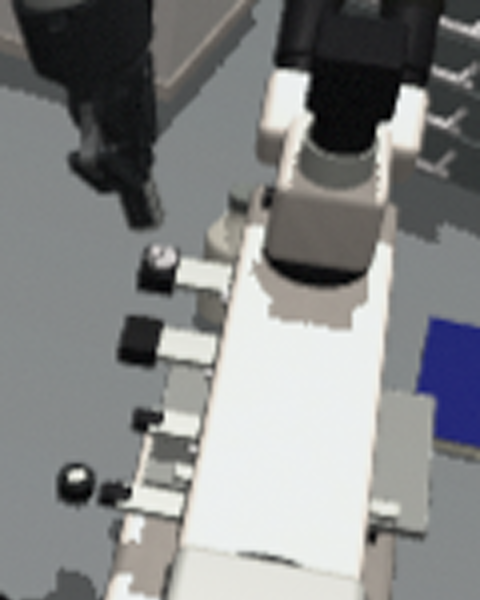

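View pics/top5z.png

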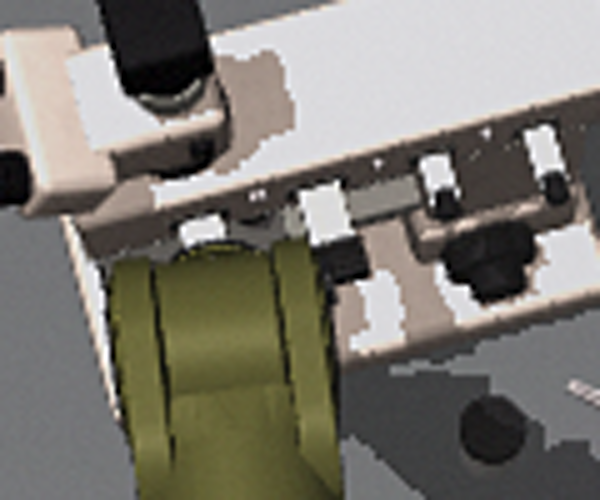

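```bash
python3 - <<'E'
from h import *
s=observe();R=np.array(s['orientation']);S=camera_model("scene");W=camera_model("wrist");Ti=np.linalg.inv(np.array(W['T_tool_cam']))
for k in (0,-.01,-.02,-.03,-.04):
  for y in (-.011,0,.011):
    l=np.array([k,y,0]);c=Ti[:3,:3]@l+Ti[:3,3]
    print(k,y,'scene zoom',(proj(S,s['eef_pos']+R@l)-[300,100])*4,'wrist row',W['fy']*c[1]/c[2]+W['cy'])
E
```

```text
0 -0.011 scene zoom [145.8521 274.0631] wrist row 257.0935582436081
0 0 scene zoom [161.7921 272.5736] wrist row 238.38070122713572
0 0.011 scene zoom [177.889  271.0695] wrist row 219.10130490837852
-0.01 -0.011 scene zoom [142.0102 261.9963] wrist row 264.62120295404617
-0.01 0 scene zoom [158.0227 260.4389] wrist row 245.04471147374906
-0.01 0.011 scene zoom [174.1937 258.866 ] wrist row 224.8439425421583
-0.02 -0.011 scene zoom [138.1241 249.7911] wrist row 272.9688815048098
-0.02 0 scene zoom [154.2097 248.1642] wrist row 252.44669860281246
-0.02 0.011 scene zoom [170.4555 246.521 ] wrist row 231.2332343959716
-0.03 -0.011 scene zoom [134.1932 237.4449] wrist row 282.2783101079066
-0.03 0 scene zoom [150.3526 235.747 ] wrist row 260.71643417728484
-0.03 0.011 scene zoom [166.6738 234.0321] wrist row 238.384922595626
-0.04 -0.011 scene zoom [130.2167 224.9553] wrist row 292.7258557897159
-0.04 0 scene zoom [146.4504 223.185 ] wrist row 270.01601101367817
-0.04 0.011 scene zoom [162.8476 221.3967] wrist row 246.4441234339982
```

The scene view shows the real fingertip at zoom (145,225), while the stated TCP projects to (162,273). Both the scene and wrist views fit visible tips about 41 mm behind the reported TCP along tool x. The open fingers in the first picture fit the same offset. So the tips are now at about z 0.31, above the block, which explains the lack of contact. I'll back off 25 mm and drop 41 mm so the tips' front edge is at z 0.273.

```bash
python3 -m creep '[[[-0.004,-0.012,0,0,0,0],[-0.0086,-0.0235,0,0,0,0],[-0.0086,-0.0235,0,0,0,0],[0.002,-0.027,0,0,0,0],[0.012,-0.031,0,0,0,0],[0.022,-0.0345,0,0,0,0],[0.03,-0.0375,0,0,0,0],[0.03,-0.0375,0,0,0,0]]]'
python3 - <<'E'
from h import *
s=observe();print(s['eef_pos'],s['contact_force'],s['clock'],s['qpos'])
im=capture("wrist");cv2.imwrite("pics/w6.png",im[...,::-1])
im=capture("scene")[100:250,300:420,::-1];cv2.imwrite("pics/scene6z.png",cv2.resize(im,None,fx=4,fy=4,interpolation=cv2.INTER_CUBIC))
E
```

```text
clock: 8.55
eef_pos: [0.5568, 0.0844, 0.2292]
orientation: [[0.331, 0.917, 0.223], [0.076, 0.209, -0.975], [-0.941, 0.34, 0.0]]
contact_force: [-0.6, 0.2, 0.1]
opening: 0.001
[0.5568 0.0844 0.2292] [-0.5751  0.2486  0.1032] 8.55 [ 18.4306  -9.097  -26.0439 110.3322  -6.6191  58.1683 -82.644 ]
```

View pics/w6.png

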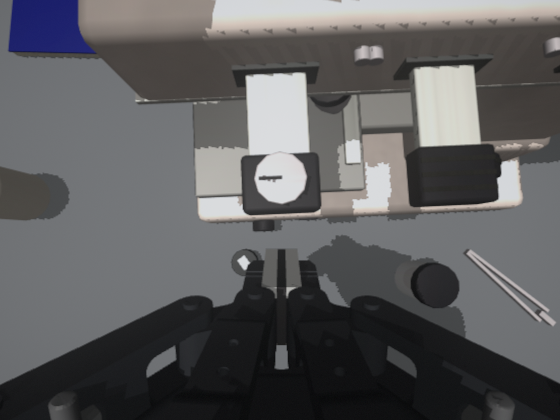

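View pics/scene6z.png

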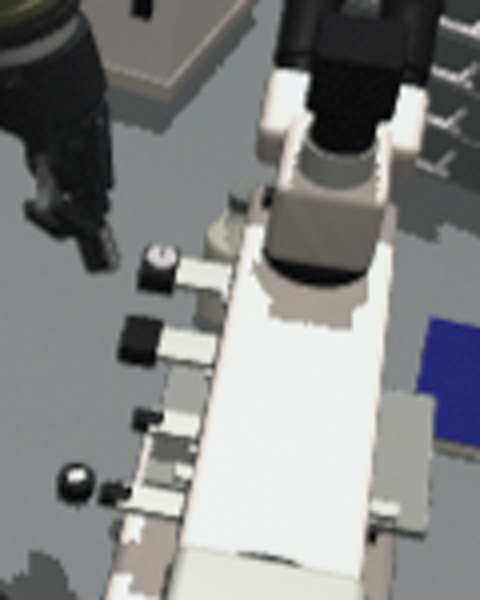

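Now it's consistent. The tips are about 14 mm in front of the block at its height (block bottom row 213, tips row 248, 2.45 px/mm) and centred at column 282. Pushing 28 mm, then finer steps.

```bash
python3 -m creep '[[[0.0017,0.0047,0,0,0,0],[0.0034,0.0094,0,0,0,0],[0.0044,0.012,0,0,0,0],[0.0055,0.015,0,0,0,0],[0.0066,0.018,0,0,0,0],[0.0077,0.021,0,0,0,0],[0.0087,0.0238,0,0,0,0],[0.0096,0.0263,0,0,0,0]]]'
python3 - <<'E'
from h import *
s=observe();print(s['eef_pos'],s['contact_force'],s['clock'],s['qpos'])
im=capture("wrist");cv2.imwrite("pics/w7.png",im[...,::-1])
im=capture("scene")[100:250,300:420,::-1];cv2.imwrite("pics/scene7z.png",cv2.resize(im,None,fx=4,fy=4,interpolation=cv2.INTER_CUBIC))
E
```

```text
clock: 9.65
eef_pos: [0.5846, 0.091, 0.2302]
orientation: [[0.332, 0.916, 0.223], [0.076, 0.21, -0.975], [-0.94, 0.341, 0.0]]
contact_force: [-3.3, 1.1, 1.5]
opening: -0.001
[0.5846 0.091  0.2302] [-3.2816  1.104   1.4848] 9.65 [ 18.1689  -5.2231 -27.1891 107.0988  -4.2327  57.6965 -84.8282]
```

View pics/w7.png

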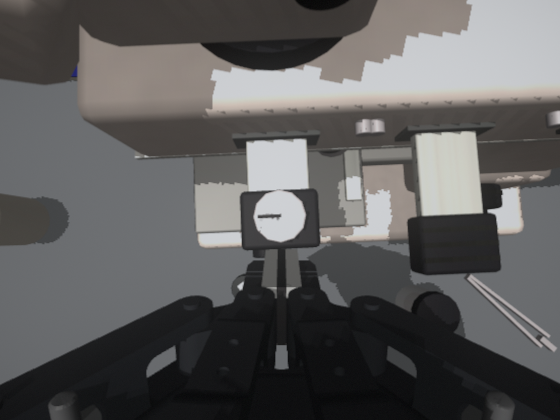

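View pics/scene7z.png

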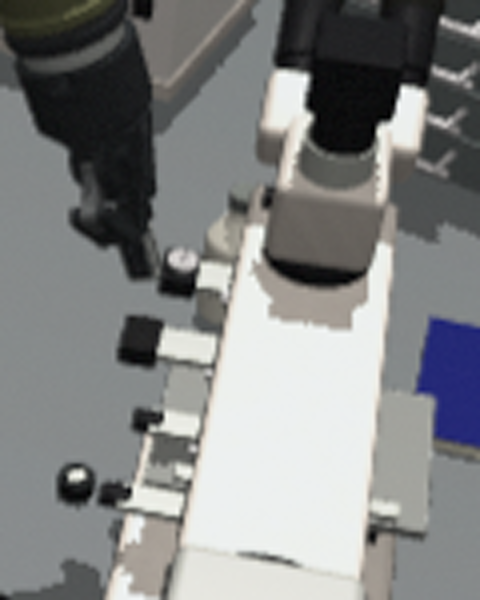

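The analyser is moving (3.5 N), and the visible plate shrank from 80 to 52 px; home should be about 34 px. Pushing 6 mm more.

```bash
python3 -m creep '[[[0.0003,0.0007,0,0,0,0],[0.0005,0.0014,0,0,0,0],[0.0008,0.0021,0,0,0,0],[0.001,0.0028,0,0,0,0],[0.0013,0.0035,0,0,0,0],[0.0015,0.0042,0,0,0,0],[0.0018,0.0049,0,0,0,0],[0.002,0.0056,0,0,0,0]]]'
python3 - <<'E'
from h import *
s=observe();print(s['eef_pos'],s['contact_force'],s['clock'])
im=capture("wrist");cv2.imwrite("pics/w8.png",im[...,::-1])
E
```

```text
clock: 10.75
eef_pos: [0.5905, 0.092, 0.2303]
orientation: [[0.333, 0.916, 0.222], [0.075, 0.209, -0.975], [-0.94, 0.341, 0.0]]
contact_force: [-3.3, 1.4, 0.0]
opening: -0.0
[0.5905 0.092  0.2303] [-3.2894  1.4475  0.0454] 10.75
```

View pics/w8.png

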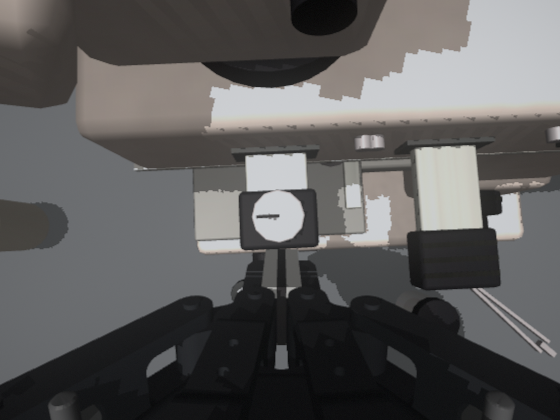

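The plate now shows about 37 px and friction is still only 3.5 N. Continuing in 0.6 mm rows.

```bash
python3 -m creep '[[[0.0002,0.0006,0,0,0,0],[0.0004,0.0011,0,0,0,0],[0.0006,0.0017,0,0,0,0],[0.0008,0.0022,0,0,0,0],[0.001,0.0028,0,0,0,0],[0.0012,0.0034,0,0,0,0],[0.0014,0.0039,0,0,0,0],[0.0016,0.0045,0,0,0,0]]]'
```

```text
clock: 11.8
eef_pos: [0.5943, 0.0929, 0.2302]
orientation: [[0.331, 0.917, 0.222], [0.075, 0.209, -0.975], [-0.941, 0.339, 0.001]]
contact_force: [-7.6, -0.3, 2.1]
opening: -0.001
```

```bash
python3 -m creep '[[[0.0001,0.0003,0,0,0,0],[0.0002,0.0005,0,0,0,0],[0.0003,0.0008,0,0,0,0],[0.0003,0.001,0,0,0,0],[0.0003,0.001,0,0,0,0],[0.0003,0.001,0,0,0,0],[0.0003,0.001,0,0,0,0],[0.0003,0.001,0,0,0,0]]]'
python3 - <<'E'
from h import *
s=observe();print(s['eef_pos'],s['contact_force'],s['clock'])
im=capture("wrist");cv2.imwrite("pics/w9.png",im[...,::-1])
E
```

```text
clock: 12.8
eef_pos: [0.5943, 0.0929, 0.2301]
orientation: [[0.329, 0.918, 0.222], [0.074, 0.21, -0.975], [-0.941, 0.337, 0.001]]
contact_force: [-10.4, -0.5, 3.5]
opening: 0.0
[0.5943 0.0929 0.2301] [-10.4305  -0.5042   3.5237] 12.8
```

View pics/w9.png

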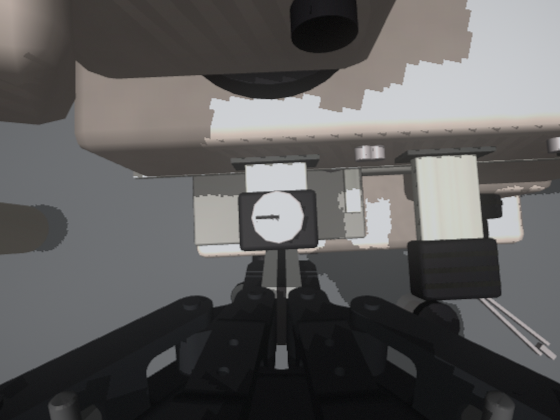

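The force rose to 10 N with no further motion, so the analyser is home. Backing off 45 mm, then moving 71 mm sideways to the polariser.

```bash
python3 -m creep '[[[-0.005,-0.014,0,0,0,0],[-0.01,-0.028,0,0,0,0],[-0.0153,-0.0424,0,0,0,0],[-0.0153,-0.0424,0.018,0,0,0],[-0.0153,-0.0424,0.036,0,0,0],[-0.0153,-0.0424,0.054,0,0,0],[-0.0153,-0.0424,0.071,0,0,0],[-0.0153,-0.0424,0.071,0,0,0]]]'
python3 - <<'E'
from h import *
s=observe();P=np.array(s['eef_pos'])-[.69,.0575,0];print(s['eef_pos'],s['contact_force'],s['clock'],s['qpos'],P@Rt(0)[:,1],-P@Rt(0)[:,2])
im=capture("wrist");cv2.imwrite("pics/w10.png",im[...,::-1])
im=capture("scene")[100:250,300:420,::-1];cv2.imwrite("pics/scene10z.png",cv2.resize(im,None,fx=4,fy=4,interpolation=cv2.INTER_CUBIC))
E
```

```text
clock: 13.85
eef_pos: [0.568, 0.0124, 0.2306]
orientation: [[0.333, 0.917, 0.22], [0.075, 0.207, -0.976], [-0.94, 0.342, 0.0]]
contact_force: [0.1, 0.2, -0.2]
opening: 0.003
[0.568  0.0124 0.2306] [ 0.1343  0.2495 -0.167 ] 13.85 [ 21.4491  -7.9828 -20.4354 109.6245  -8.5583  58.6091 -73.3572] -0.1290183586360387 -0.01674971156096409
```

View pics/w10.png

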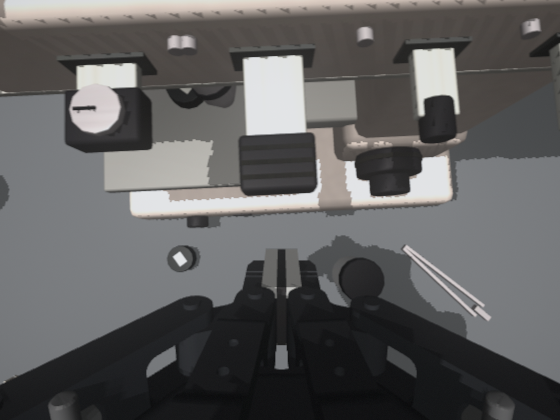

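View pics/scene10z.png

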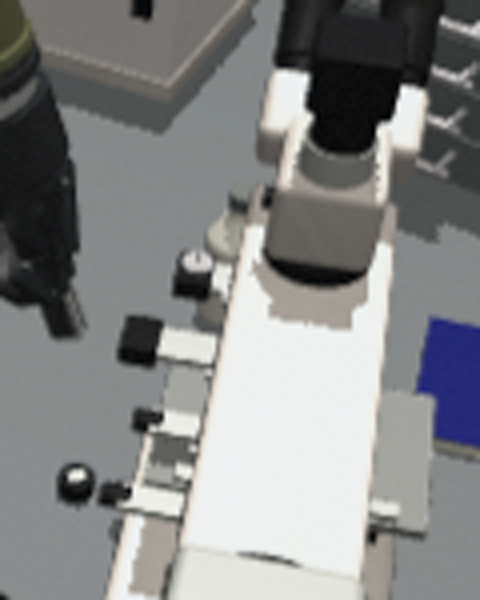

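The polariser block is at columns 240-317, bottom row 195, about 21 mm ahead of the tips. The analyser sits home at the left, the filters are unchanged, and home should be 43-44 mm ahead. Pushing 36 mm, with a 1.5 mm sideways trim.

```bash
python3 -m creep '[[[0.003,0.0085,-0.0015,0,0,0],[0.006,0.0165,-0.0015,0,0,0],[0.007,0.0195,-0.0015,0,0,0],[0.008,0.0225,-0.0015,0,0,0],[0.0092,0.0255,-0.0015,0,0,0],[0.0104,0.0285,-0.0015,0,0,0],[0.0114,0.0315,-0.0015,0,0,0],[0.0123,0.0338,-0.0015,0,0,0]]]'
python3 - <<'E'
from h import *
s=observe();P=np.array(s['eef_pos'])-[.69,.0575,0];print(s['eef_pos'],s['contact_force'],s['clock'],P@Rt(0)[:,1],-P@Rt(0)[:,2])
im=capture("wrist");cv2.imwrite("pics/w11.png",im[...,::-1])
E
```

```text
clock: 14.95
eef_pos: [0.6027, 0.0238, 0.2302]
orientation: [[0.332, 0.916, 0.223], [0.076, 0.209, -0.975], [-0.94, 0.341, 0.0]]
contact_force: [-2.4, 1.6, 1.2]
opening: 0.006
[0.6027 0.0238 0.2302] [-2.394   1.5662  1.2207] 14.95 -0.09266881119391664 -0.013375520759895374
```

View pics/w11.png

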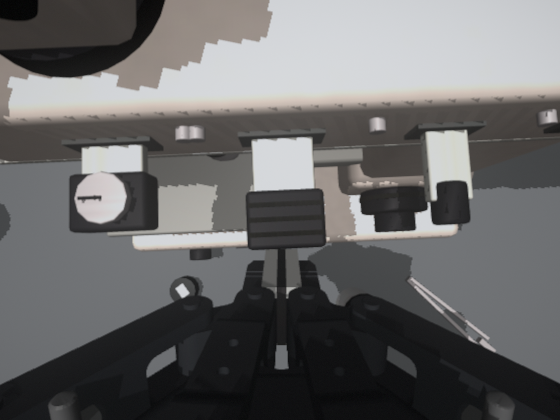

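The polariser is at mic x -92.7 and home is expected at -85.4. Pushing 6 mm more in small rows.

```bash
python3 -m creep '[[[0.0003,0.0007,0,0,0,0],[0.0005,0.0014,0,0,0,0],[0.0008,0.0021,0,0,0,0],[0.001,0.0028,0,0,0,0],[0.0013,0.0035,0,0,0,0],[0.0015,0.0042,0,0,0,0],[0.0018,0.0049,0,0,0,0],[0.002,0.0056,0,0,0,0]]]'
```

```text
clock: 16.0
eef_pos: [0.6085, 0.0248, 0.2304]
orientation: [[0.333, 0.916, 0.222], [0.075, 0.209, -0.975], [-0.94, 0.341, 0.001]]
contact_force: [-3.1, 0.8, -0.1]
opening: -0.0
```

```bash
python3 -m creep '[[[0.0002,0.0004,0,0,0,0],[0.0003,0.0008,0,0,0,0],[0.0005,0.0012,0,0,0,0],[0.0006,0.0016,0,0,0,0],[0.0007,0.002,0,0,0,0],[0.0008,0.0023,0,0,0,0],[0.0008,0.0023,0,0,0,0],[0.0008,0.0023,0,0,0,0]]]'
```

```text
clock: 17.0
eef_pos: [0.6109, 0.0253, 0.2305]
orientation: [[0.333, 0.916, 0.222], [0.075, 0.209, -0.975], [-0.94, 0.341, 0.001]]
contact_force: [-2.7, 0.8, -1.2]
opening: -0.0
```

```bash
python3 -m creep '[[[0.0002,0.0004,0,0,0,0],[0.0003,0.0008,0,0,0,0],[0.0005,0.0012,0,0,0,0],[0.0006,0.0016,0,0,0,0],[0.0007,0.002,0,0,0,0],[0.0008,0.0023,0,0,0,0],[0.0008,0.0023,0,0,0,0],[0.0008,0.0023,0,0,0,0]]]'
python3 - <<'E'
from h import *
s=observe();P=np.array(s['eef_pos'])-[.69,.0575,0];print(s['eef_pos'],s['contact_force'],s['clock'],P@Rt(0)[:,1],-P@Rt(0)[:,2])
im=capture("wrist");cv2.imwrite("pics/w12.png",im[...,::-1])
E
```

```text
clock: 18.0
eef_pos: [0.6128, 0.0259, 0.2304]
orientation: [[0.332, 0.917, 0.223], [0.075, 0.209, -0.975], [-0.94, 0.34, 0.0]]
contact_force: [-5.3, 0.7, 0.6]
opening: 0.002
[0.6128 0.0259 0.2304] [-5.2942  0.6821  0.5877] 18.0 -0.08231946056381348 -0.013589112544550974
```

View pics/w12.png

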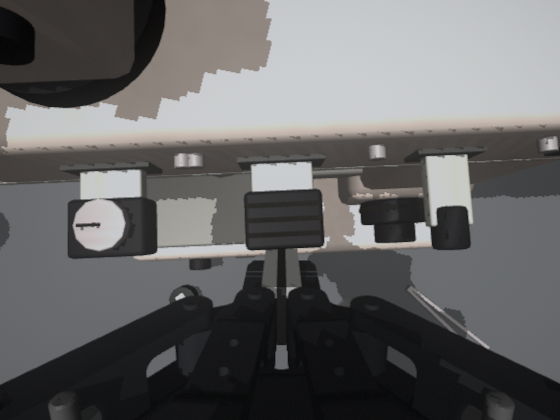

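The plates show equally (28 px each) and the force is rising. One last small push will confirm the stop.

```bash
python3 -m creep '[[[0.0001,0.0003,0,0,0,0],[0.0002,0.0006,0,0,0,0],[0.0003,0.0009,0,0,0,0],[0.0004,0.0012,0,0,0,0],[0.0005,0.0014,0,0,0,0],[0.0005,0.0014,0,0,0,0],[0.0005,0.0014,0,0,0,0],[0.0005,0.0014,0,0,0,0]]]'
```

```text
clock: 19.05
eef_pos: [0.6129, 0.0258, 0.2302]
orientation: [[0.329, 0.918, 0.222], [0.075, 0.209, -0.975], [-0.941, 0.338, 0.0]]
contact_force: [-10.9, 0.1, 5.7]
opening: -0.002
```

Stop confirmed: 11 N with no motion. The two home TCP positions differ by about 3 mm along x, so I'll back off and measure both sliders from the picture.

```bash
python3 -m creep '[[[-0.005,-0.014,0,0,0,0],[-0.01,-0.028,0,0,0,0],[-0.0153,-0.0424,0,0,0,0],[-0.0153,-0.0424,-0.012,0,0,0],[-0.0253,-0.0424,-0.024,0,0,0],[-0.0353,-0.0424,-0.035,0,0,0],[-0.0353,-0.0424,-0.035,0,0,0],[-0.0353,-0.0424,-0.035,0,0,0]]]'
python3 - <<'E'
from h import *
s=observe();print(s['eef_pos'],s['contact_force'],s['clock'])
im=capture("wrist")[...,::-1];cv2.imwrite("pics/w13.png",im)
cv2.imwrite("pics/w13z.png",cv2.resize(im[40:240,120:420],(800,533),interpolation=cv2.INTER_CUBIC))
im=capture("top")[...,::-1];cv2.imwrite("pics/top13.png",im)
E
```

```text
clock: 20.05
eef_pos: [0.5565, 0.0487, 0.2493]
orientation: [[0.333, 0.916, 0.223], [0.075, 0.209, -0.975], [-0.94, 0.341, 0.001]]
contact_force: [-0.2, -1.2, -0.4]
opening: -0.003
[0.5565 0.0487 0.2493] [-0.1919 -1.2096 -0.3954] 20.05
```

View pics/w13z.png

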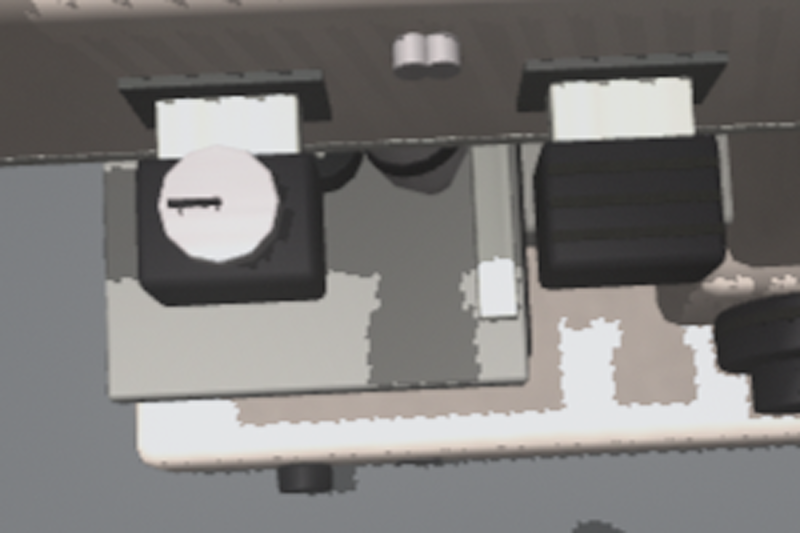

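Both end blocks stand equally far out: from where the plate leaves the housing to the block's front is 203 vs 205 zoomed px, about 0.3 mm apart. The line of the two blocks slopes about 2° in the picture. So the true yaw is about 15°, which explains the 3 mm. I'll move the hand well clear and do a last check.

```bash
python3 -m creep '[[[-0.011,-0.005,0,0,0,0],[-0.022,-0.006,0,0,0,0],[-0.033,-0.006,0,0,0,0],[-0.044,-0.005,0,0,0,0],[-0.044,-0.005,0,0,0,0],[-0.044,-0.005,0,0,0,0],[-0.044,-0.005,0,0,0,0],[-0.044,-0.005,0,0,0,0]]]'
python3 - <<'E'
from h import *
s=observe();print(s['eef_pos'],s['contact_force'],s['clock'])
im=capture("scene")[...,::-1];cv2.imwrite("pics/scene14.png",im)
a=cv2.imread("pics/scene0.png")
f=lambda i:cv2.resize(i[100:400,130:430],None,fx=1.33,fy=1.33)
cv2.imwrite("pics/cmp14.png",np.hstack([f(a),f(im)]))
E
```

```text
clock: 21.15
eef_pos: [0.537, 0.0445, 0.2884]
orientation: [[0.332, 0.917, 0.223], [0.076, 0.209, -0.975], [-0.94, 0.341, 0.0]]
contact_force: [-0.3, -0.4, -0.1]
opening: -0.003
[0.537  0.0445 0.2884] [-0.3206 -0.3944 -0.0603] 21.15
```

View pics/cmp14.png

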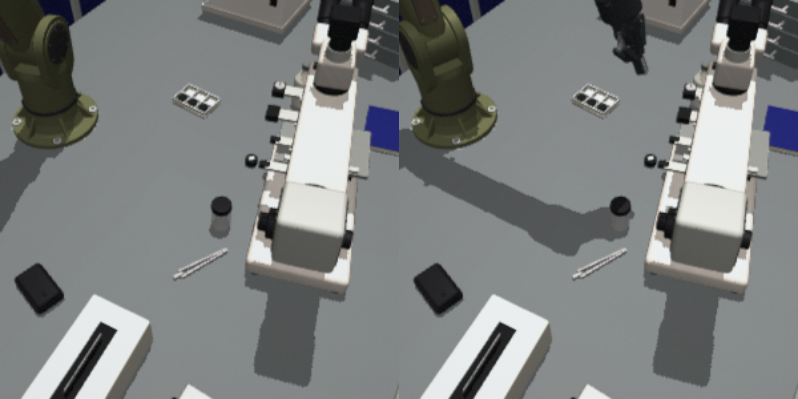

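Before and after, side by side: the analyser and polariser are in, the filters, tray, case, tweezers, mouse and wipes haven't moved, and the hand is free. Handing in.

```bash
python3 -c "
from workcell import *
print(finish_job())"
```

```text
the job is handed in; nothing more can be done
None
```

I pushed the analyser and then the polariser home with the shut fingertips and handed the job in at about 21 s; no verdict was reported.

**Last checks that passed:**
- **End stops:** each slider ended on a firm stop, with the force rising from about 3 N to 10–11 N and no further motion.
- **Sliders level:** in the close-up after backing off, both blocks stood equally far out, within about 0.3 mm by pixel measurement.
- **Rest of the scene:** the before-and-after scene pictures show the filters and the bench things in view where they were. The specimen under the objective was not checked directly.
- **Hand clear:** it is backed off, with about zero force on the tool.

**What failed or disagreed:**
- **First approach:** it ran into a joint limit and the tool dropped to z 0.19. Nothing was touched.
- **Tool point:** in the pictures the fingertips are about 41 mm behind the reported TCP, so my first push passed above the analyser block. I corrected for that offset.
- **Angle of the microscope:** the two home positions differed by 3 mm along my assumed push direction. The close-up suggests the microscope is turned about 15°, not the 13° I first measured, which accounts for it.

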